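# Empty the steriliser and slide the cassettes into their bays

## Robot

A 7-joint arm with a two-finger parallel gripper is mounted at the origin on the work surface. World frame = base frame: x ahead of the robot, y to its left, z up, the work surface at z = 0. Lengths are in m, angles in rad, forces in N, time in s.
With the tool pointing down it reaches from about 0.35 to 0.9 m from the base axis. Payload 8.1 kg.
Tool frame: the origin (TCP) lies where the fingers leave the gripper's body, on its centre line; the fingertips stand 66 mm ahead of it and the grasp point (between the pads) lies 47 mm ahead of it (arm.tip_reach is the distance from the TCP to the fingertips, in m); z points along the fingers, y is the direction in which the jaws open and shut (so a half turn about z gives the same grasp; the last joint's range is limited). The gripper opens to 92 mm and grips with 3 to 60 N. Pads are 19 mm wide; open, the fingers measure 130 mm over their backs; the gripper's body (75 mm by 190 mm) begins 47 mm behind the grasp point.
Start: joints at [-1.403, 0.434, 0.025, 1.573, -0.012, 1.134, -0.075], TCP at [0.167, 0.602, 0.292] pointing down, gripper open.
Joint ranges: [-2.62, 2.62], [-0.44, 2.09], [-1.27, 1.32], [0.08, 2.57], [-1.32, 4.46], [0.12, 2], [-2.74, 2.74]. Speed limits (rad/s): [2.22, 2.22, 3.01, 3.01, 3.14, 3.14, 3.14].

## Interface

Orientations are given as a rotation vector (axis times angle).
In Python, from cell import arm gives the robot as it stands.
- The arm moves only by the tool carry_out, never from a script. Its argument "plan" is a list of rows, each a list of 5 numbers: the shift along the world's x, y, z in cm, then the turn about the world's z in rad, then the finger opening in cm, from 0 to 9.18. In form: [[tx, ty, tz, spin, fingers], ...]. A call has 1 to 20 rows; each row is the pose to reach, as a shift and turn from the pose measured when the call began; what a row does not reach only later rows make up. A row lasts 1/10 s, in which the tool goes at most 50 mm and 8.59 degrees, less where a joint would pass 70% of its speed; a pose out of reach is approached as far as the arm can. A call with a gripper value outside its range is refused whole. The fingers move at their own pace and stop on an object; "squeeze" is the grip in N (left out, the last holds). Time passes only in rows, so rows that repeat a pose let the fingers close. It gives the time, the measured TCP pose, the force and the opening at its end, in the units of the state.
- arm.observe(): the state, without advancing time (a new reading comes with each control period).
- arm.get_image(name): name is "side" or "top"; returns (picture, depth): 400x640x3 uint8, red, green, blue; 400x640 float32, m along the optical axis (not along the pixel's ray), 0 where there is no reading.
- arm.get_calibration(name): a dict with "intrinsics" (3x3 intrinsics, pixels), "D" ([k1, k2, p1, p2, k3] as OpenCV has them; the pictures are not rectified), "rvec" (rotation vector, rad) and "tvec" (3), from world to camera coordinates, as OpenCV has them. Camera axes: x right, y down, z forward; pixel columns grow to the right and rows downward; lengths in m; the calibration is good to about 2 mm. A picture is of the moment at which its call begins. get_calibration takes no time and is no camera call.
- arm.sign_off(): hands the job in, once; it reports no verdict.
The state is a dict: "clock": time; "joints": joint angles; "dq": joint speeds; "joint_efforts": joint torques, N m; "position": TCP position; "ee_rot": TCP orientation; "force": force on the tool from outside, world axes, zero at the start; "ft_torque": the same for the moment, N m; "width": opening from 0.0 (shut) to 1.0 (fully open).
Only numpy, scipy, OpenCV 4.12 (cv2) and the standard library are available. Lean on these libraries where they do the work, as an engineer would, in place of code of your own. Each camera call takes 0.05 s, during which the arm holds its last target. There are 200 camera calls.

## Task

The steriliser in this dental surgery has finished: draw its tray all the way out by the handle and put every instrument cassette in it away in its own bay of the rack (the bay made for its width, marked with the same number of dots), sliding it in lengthwise under the clear roof until it is fully home against the back. Then push the empty tray fully back into the steriliser, and leave the other things on the counter where they are.

Things in the scene. Friction and masses are not known exactly. Their poses are not given: they have to be found in the camera images.
- steriliser: White bench steriliser, fixed, 380 mm wide, 440 deep, 145 high, standing left or right of the rack. Origin at counter level in the middle of its front edge; x points from the front into the machine, z up. Its slot is open from 20 to 78 mm above the counter; the hood above is solid, its face 28 mm behind the front edge of the sill, where the origin lies. A box of masks stands on the back of it.
- tray (a joint): Travel of the steriliser tray in m: 0 fully in, 0.172 fully out at its stop, where its inner back end is 8 mm in front of the steriliser. It runs straight along the -x axis of the steriliser, stays where it is left and takes about 3 N to move.
- slot (a point): Level of the tray floor in the middle of the front edge of the sill, fixed, axes of the steriliser. The steel tray is 306 mm wide, 160 deep inside; floor 30 mm above the counter, rim 8 mm above the floor; three ribs 3 mm wide, 6 high, 72 mm apart along x make four lanes. With the tray in, its front is level with that edge.
- tray_handle (a point): Middle of the grip bar of the tray; moves with it; axes of the steriliser. Black bar, 124 mm long across the front, 12 mm thick in the pull direction, 14 high, its middle 50 mm above the counter and 60 mm in front of the tray. Free behind and below for fingers, between two thin struts 100 mm apart.
- rack: Dark steel base sheet of the rack, fixed, 268 mm wide, 215 deep, 3 thick. x points from the mouths of the bays to the back, z up. Origin at counter level, 50 mm behind the mouths; the sheet reaches 70 mm in front of the mouths as a landing. The four bays stand side by side on it at 67 mm pitch, in any order.
- bay1: Fixed bay for the 24 mm wide cassette, one black dot on the white strip of its clear roof. Origin: middle of its mouth on the base sheet; x inwards, y across, z up. Slot 31 mm wide, sides flared over the first 20 mm, back wall 135 mm in. Roof from 20 mm behind the mouth, underside 34 mm, top 40 mm above the sheet; outer width 65 mm.
- home1 (a point): In bay1, the place of the origin of cassette1 when fully home: on the base sheet, 62 mm behind the mouth. The cassette then touches the back wall and its outer end stands 10 mm proud of the mouth. Axes as the bay.
- cassette1: Closed steel instrument cassette, loose box, 24 mm wide, 145 long, 24 high, about 120 g, one black dot on the white strip across its lid. Origin: middle of its underside; x lengthwise, y across, z up. Either end may go in first. Starts in a lane of the tray inside the steriliser, lengthwise; absent (None) in some starts.
- bay2: Fixed bay for the 33 mm wide cassette, two black dots on the white strip of its clear roof. Origin: middle of its mouth on the base sheet; x inwards, y across, z up. Slot 40 mm wide, sides flared over the first 20 mm, back wall 135 mm in. Roof from 20 mm behind the mouth, underside 34 mm, top 40 mm above the sheet; outer width 65 mm.
- home2 (a point): In bay2, the place of the origin of cassette2 when fully home: on the base sheet, 62 mm behind the mouth. The cassette then touches the back wall and its outer end stands 10 mm proud of the mouth. Axes as the bay.
- cassette2: Closed steel instrument cassette, loose box, 33 mm wide, 145 long, 24 high, about 160 g, two black dots on the white strip across its lid. Origin: middle of its underside; x lengthwise, y across, z up. Either end may go in first. Starts in a lane of the tray inside the steriliser, lengthwise; absent (None) in some starts.
- bay3: Fixed bay for the 42 mm wide cassette, three black dots on the white strip of its clear roof. Origin: middle of its mouth on the base sheet; x inwards, y across, z up. Slot 49 mm wide, sides flared over the first 20 mm, back wall 135 mm in. Roof from 20 mm behind the mouth, underside 34 mm, top 40 mm above the sheet; outer width 65 mm.
- home3 (a point): In bay3, the place of the origin of cassette3 when fully home: on the base sheet, 62 mm behind the mouth. The cassette then touches the back wall and its outer end stands 10 mm proud of the mouth. Axes as the bay.
- cassette3: Closed steel instrument cassette, loose box, 42 mm wide, 145 long, 24 high, about 200 g, three black dots on the white strip across its lid. Origin: middle of its underside; x lengthwise, y across, z up. Either end may go in first. Starts in a lane of the tray inside the steriliser, lengthwise; absent (None) in some starts.
- bay4: Fixed bay for the 51 mm wide cassette, four black dots on the white strip of its clear roof. Origin: middle of its mouth on the base sheet; x inwards, y across, z up. Slot 58 mm wide, sides flared over the first 20 mm, back wall 135 mm in. Roof from 20 mm behind the mouth, underside 34 mm, top 40 mm above the sheet; outer width 65 mm.
- home4 (a point): In bay4, the place of the origin of cassette4 when fully home: on the base sheet, 62 mm behind the mouth. The cassette then touches the back wall and its outer end stands 10 mm proud of the mouth. Axes as the bay.
- cassette4: Closed steel instrument cassette, loose box, 51 mm wide, 145 long, 24 high, about 240 g, four black dots on the white strip across its lid. Origin: middle of its underside; x lengthwise, y across, z up. Either end may go in first. Starts in a lane of the tray inside the steriliser, lengthwise; absent (None) in some starts.
- cup: Bystander to be left alone: white plastic cup, 60 mm across, 62 mm high, on the counter in front between steriliser and rack. Origin in the middle of its underside.
- disinfectant: Bystander to be left alone: white bottle, 190 mm high, at the left side. Origin in the middle of its underside.
- cotton_jar: Bystander to be left alone: glass jar, 110 mm high, at the right side. Origin in the middle of its underside.
- handpiece: Bystander to be left alone: steel dental handpiece 135 mm long lying in front of the right-hand things. Origin near the middle of its length, underneath.
- spatula: Bystander to be left alone: spatula 180 mm long lying in front of the left-hand things. Origin near the middle of its length, underneath.
- bowl: Bystander to be left alone: dark rubber mixing bowl 110 mm across, 50 mm high, at the right side. Origin in the middle of its underside.
Mind the look-alikes: they are no part of the job. What is shaped like the bay1 but pink is not meant.

How it is judged:
On the way:
1. the tray of the steriliser has been drawn all the way out (value of joint tray above 0.155 m), for 0.2 s.
At the end, for the whole second after the job is handed in: Every cassette that is present lies at rest in its own bay, within 10 mm of its home place against the back wall and within 5 degrees of the bay, and the tray is in the steriliser to within 8 mm (value of joint tray below 0.008 m and distance between cassette1 and home1 below 0.01 m and angle between the x axis of cassette1 and the x axis of bay1, either way round below 0.09 rad and linear speed of each of cassette1, cassette2, cassette3, cassette4 below 0.02 m/s and distance between cassette2 and home2 below 0.01 m and angle between the x axis of cassette2 and the x axis of bay2, either way round below 0.09 rad and distance between cassette3 and home3 below 0.01 m and angle between the x axis of cassette3 and the x axis of bay3, either way round below 0.09 rad and distance between cassette4 and home4 below 0.01 m and angle between the x axis of cassette4 and the x axis of bay4, either way round below 0.09 rad); the robot touches nothing.
It fails at once if a bystander (cup, bottle, jar, handpiece, spatula or bowl) is pushed more than 4 cm from its place (distance of any of cup, disinfectant, cotton_jar, handpiece, spatula, bowl from where it was at the start of the episode above 0.04 m).
Of cassette1, cassette2, cassette3, cassette4 only 3 to 4 are there at a start; the rules pass over those that are not, and their reading is None.
At some moment in a run one of cassette1, cassette2, cassette3, cassette4 may be knocked a few centimetres aside while the robot is not near it.
Once in a run the grip may slacken for a moment while it holds something.
It also fails if it takes over 210 s, if anything falls off the work surface, if the arm or the gripper's body presses on something with over 40 N, if the wrist force passes 120 N, or if a joint passes its speed limit or range.

## Working session

There is one attempt and no reset: what is moved stays moved. The work goes in short steps, Python scripts to look and compute and a tool call to move; the robot and the scene stay as the last step left them, time stands still between calls to the robot, and variables do not carry over. Pictures are saved under pics/ and viewed, about 12 in all and at most 16, crops included, and the job is handed in when it is done.

Besides the shell and the picture viewer there is one more tool, called after "Request:" in YAML: its name, and indented under it one key for each argument. carry_out: Moves the arm, as the interface text tells. Its arguments: {"type":"object","properties":{"plan":{"type":"array"},"squeeze":{"type":"number"}},"required":["plan"]}

```bash
mkdir -p pics; ls; cat > h.py <<'E'
import numpy as np, cv2
from cell import arm
def snap(n,f=None):
    im,d=arm.get_image(n)
    if f: cv2.imwrite('pics/'+f,im[:,:,::-1]); np.save('pics/'+f+'.npy',d)
    return im,d
def cal(n):
    c=arm.get_calibration(n); R=cv2.Rodrigues(np.array(c['rvec'],float))[0]
    return np.array(c['intrinsics'],float),np.array(c['D'],float),R,np.array(c['tvec'],float).ravel()
def onz(n,px,z):
    "pixels -> world points on plane z"
    K,D,R,t=cal(n); u=cv2.undistortPoints(np.array(px,float).reshape(-1,1,2),K,D)[:,0]
    r=np.c_[u,np.ones(len(u))]@R; o=-R.T@t
    return o+r*((z-o[2])/r[:,2])[:,None]
def cloud(n,d):
    K,D,R,t=cal(n); h,w=d.shape; g=np.stack(np.meshgrid(np.arange(w),np.arange(h)),-1).reshape(-1,1,2).astype(float)
    u=cv2.undistortPoints(g,K,D)[:,0]; P=(np.c_[u,np.ones(len(u))]*d.reshape(-1,1)-t)@R
    return P.reshape(h,w,3)
def proj(n,P):
    c=arm.get_calibration(n); K,D,R,t=cal(n)
    return cv2.projectPoints(np.array(P,float).reshape(-1,1,3),cv2.Rodrigues(R)[0],t,K,D)[0][:,0]
E
python3 - <<'E'
from h import *
snap('top','t0.png'); snap('side','s0.png'); 
for n in('top','side'):
    K,D,R,t=cal(n); print(n,K[0,0],-R.T@t,R[2])
print(arm.observe())
E
```

```text
pics
top 388.04515634378475 [ 0.32011099 -0.02975661  1.25269204] [ 0.19804664  0.02386369 -0.97990206]
side 519.1997752447719 [-0.0168417   1.17156989  0.97020462] [ 0.35177749 -0.74547432 -0.56614542]
{'clock': 0.1, 'joints': array([-1.40264631,  0.43512475,  0.02497582,  1.57400996, -0.01156889,
        1.13403167, -0.07512728]), 'dq': array([-0.0009493 , -0.00122956,  0.00184143, -0.00135367,  0.00101161,
        0.00042432,  0.00080251]), 'joint_efforts': array([ 4.75161840e-03, -6.69133401e+01,  9.88886990e-01, -3.15142894e+01,
       -6.04660087e-02,  3.73913522e-02,  6.16657599e-05]), 'position': array([0.16711101, 0.60185164, 0.29153969]), 'ee_rot': array([-4.24123666e-01, -3.11279595e+00,  2.24469107e-03]), 'force': array([ 0.64112428,  0.12687712, -0.7240403 ]), 'ft_torque': array([ 0.00314476, -0.04411111, -0.00732301]), 'width': 1.0008213160399726}
```

View pics/t0.png

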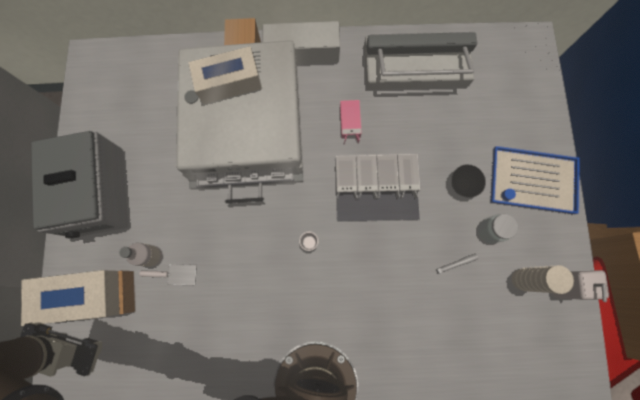

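View pics/s0.png

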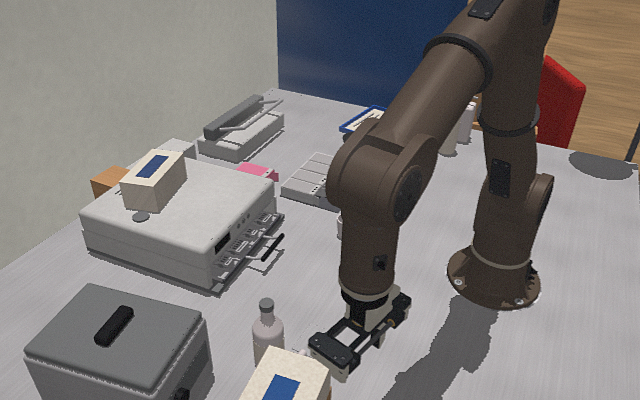

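The top view shows the steriliser at about (240,110) with its handle at (245,200), the rack at (378,185), the cup at (309,241) and the pink look-alike at (350,115). I'll enlarge the handle and rack.

```bash
python3 - <<'E'
from h import *
im=cv2.imread('pics/t0.png')
a=cv2.resize(im[145:225,175:310],None,fx=5.9,fy=5.9,interpolation=cv2.INTER_CUBIC)[:300]
a=cv2.resize(im[155:210,170:310],(800,314),interpolation=cv2.INTER_CUBIC)
b=cv2.resize(im[148:224,320:436],(420,276),interpolation=cv2.INTER_CUBIC)
cv2.imwrite('pics/t0h.png',a)
cv2.imwrite('pics/t0r.png',cv2.resize(im[148:224,325:430],(788,570),interpolation=cv2.INTER_CUBIC))
d=np.load('pics/t0.png.npy'); P=cloud('top',d)
for u,v in [(226,201),(245,200),(263,199),(240,130),(341,195),(416,195),(341,165),(378,210)]: print(u,v,P[v,u].round(3))
E
```

```text
226 201 [0.57  0.269 0.056]
245 200 [0.572 0.208 0.055]
263 199 [0.574 0.151 0.053]
240 130 [0.772 0.208 0.145]
341 195 [ 0.59  -0.099  0.003]
416 195 [ 0.577 -0.338  0.031]
341 165 [ 0.682 -0.101  0.041]
378 210 [ 0.537 -0.218  0.002]
```

View pics/t0h.png

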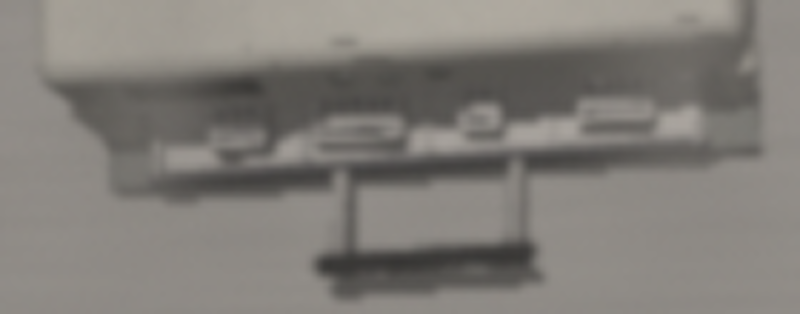

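View pics/t0r.png

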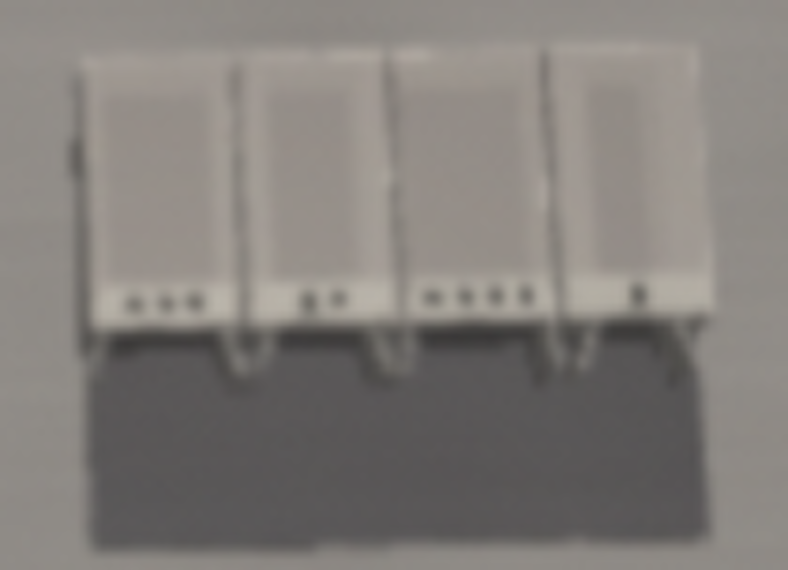

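Handle bar runs from (225.7,201.2) to (263.6,198.9). The bays from left to right are 3, 2, 4, 1. The pixel positions now go into poses.

```bash
python3 - <<'E'
from h import *
h=onz('top',[(225.7,201.2),(263.6,198.9)],.057); print('handle',h.round(4),h.mean(0).round(4),np.linalg.norm(h[0]-h[1]))
v=h[0]-h[1]; print('yaw ster',np.arctan2(-v[0],v[1]))  # y axis along v
f=onz('top',[(337.0,221.0),(419.3,220.0)],.003)
r=onz('top',[(337.4,192.),(420.1,190.4)],.043); b=onz('top',[(335.9,156.3),(418.2,154.2)],.043)
for n,q in(('front',f),('roof',r),('back',b)):
    w=q[0]-q[1]; print(n,q.round(4).tolist(),q.mean(0).round(4),np.linalg.norm(w),np.arctan2(-w[0],w[1]))
# all-tray rim front edge (sill): crop (112,192),(757,152)
s=onz('top',[(170+112/5.714,155+190/5.714),(170+760/5.714,155+150/5.714)],.02);w=s[0]-s[1];print('sill',s.round(4),np.linalg.norm(w),np.arctan2(-w[0],w[1]))
P=cloud('top',np.load('pics/t0.png.npy'))
m=(P[...,2]>.035)&(P[...,2]<.052)&(P[...,0]>.5)&(P[...,0]<.8)&(P[...,1]<-.05)&(P[...,1]>-.38)
q=P[m][:,:2].astype(np.float32); print('roof rect',cv2.minAreaRect(q),np.median(P[m][:,2]))
m=(P[...,2]>.135)&(P[...,2]<.155)&(P[...,0]>.5)&(P[...,1]<.45)&(P[...,1]>-.0)
print('ster rect',cv2.minAreaRect(P[m][:,:2].astype(np.float32)))
for c in [(309,241),]: print(P[c[1],c[0]])
E
```

```text
handle [[0.5695 0.2695 0.057 ]
 [0.5734 0.1486 0.057 ]] [0.5715 0.209  0.057 ] 0.1209181521882594
yaw ster 0.0320538695254717
front [[0.5044, -0.0827, 0.003], [0.5001, -0.3491, 0.003]] [ 0.5023 -0.2159  0.003 ] 0.26649337928596195 -0.016302569698194137
roof [[0.5919, -0.0857, 0.043], [0.5893, -0.3489, 0.043]] [ 0.5906 -0.2173  0.043 ] 0.26322279974128804 -0.009848455416274405
back [[0.711, -0.0853, 0.043], [0.7098, -0.3524, 0.043]] [ 0.7104 -0.2189  0.043 ] 0.26719150480840426 -0.004443349868463606
sill [[0.6245 0.4005 0.02  ]
 [0.6365 0.0244 0.02  ]] 0.37621561285875355 0.03184857037738975
roof rect ((0.6858423948287964, -0.2157294601202011), (0.2672533094882965, 0.2268177717924118), 89.34580993652344) 0.0414041633822109
ster rect ((0.9133961796760559, 0.22506897151470184), (0.5102459192276001, 0.37835749983787537), 1.8790738582611084)
[0.44168638 0.00966337 0.00537617]
```

Steriliser origin is about (0.631, 0.212) with yaw 0.032. The rack mouths are at x≈0.572, with rack centre y≈-0.217 and yaw about -0.012. I'll move above the gap behind the bar and hook it with closed fingers, since the hood leaves no room to grip along x.

Request:
carry_out:
  plan:
    - [3,-3,0,0.02,0]
    - [6,-6,0,0.05,0]
    - [9,-9,0,0.08,0]
    - [12,-12,0,0.11,0]
    - [15,-14,0,0.14,0]
    - [18,-17,0,0.17,0]
    - [21,-20,0,0.2,0]
    - [24,-22,0,0.22,0]
    - [27,-25,0,0.24,0]
    - [30,-28,0,0.26,0]
    - [33,-30,0,0.28,0]
    - [36,-33,0,0.3,0]
    - [39,-35.5,0,0.3,0]
    - [41,-37.5,0,0.3,0]
    - [43,-39.2,0,0.3,0]
    - [43,-39.2,-3,0.3,0]
    - [43,-39.2,-6,0.3,0]
    - [43,-39.2,-8,0.3,0]
    - [43,-39.2,-8,0.3,0]
    - [43,-39.2,-8,0.3,0]

```text
clock: 2.1
position: [0.5971, 0.2099, 0.2117]
ee_rot: [0.046, -3.141, 0.003]
force: [0.8, -1.1, 0.3]
width: 0.006
```

```bash
python3 - <<'E'
from h import *
im,d=snap('side','s1.png')
cv2.imwrite('pics/s1c.png',cv2.resize(im[150:310,160:380],(770,560),interpolation=cv2.INTER_CUBIC)[:,:,::-1])
print(arm.observe()['position'],arm.observe()['ee_rot'])
E
```

```text
[0.5976021  0.21000593 0.212498  ] [-4.58225831e-02  3.14013107e+00 -1.73032139e-03]
```

View pics/s1c.png

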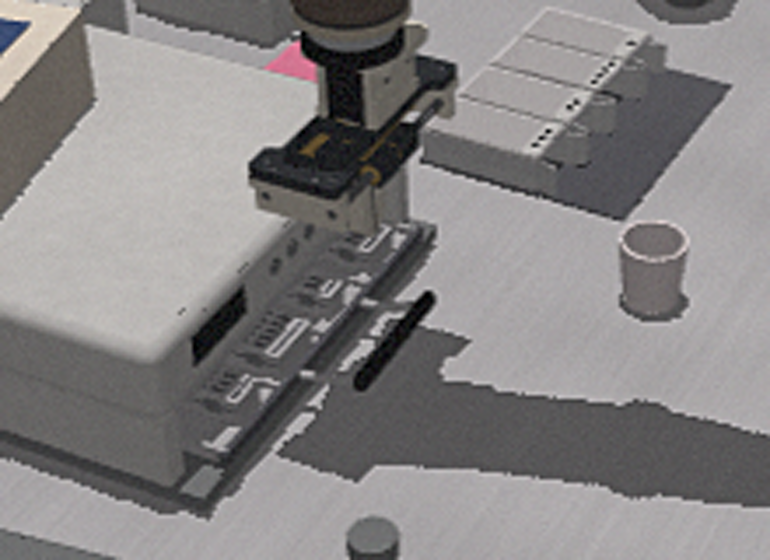

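The fingers hover behind the bar, which spans (360,385)–(432,295) in the crop. All four cassettes are visible in the slot. Next step: descend and start the pull.

Request:
carry_out:
  plan:
    - [0,0,-3,0,0]
    - [0,0,-6,0,0]
    - [0,0,-8,0,0]
    - [0,0,-9.5,0,0]
    - [0,0,-10.8,0,0]
    - [0,0,-11,0,0]
    - [0,0,-11,0,0]
    - [-0.5,0,-11,0,0]
    - [-1,0,-11,0,0]
    - [-1.5,0,-11,0,0]
    - [-2.2,-0.1,-11,0,0]
    - [-3,-0.1,-11,0,0]
    - [-4,-0.1,-11,0,0]
    - [-5,-0.1,-11,0,0]

```text
clock: 3.55
position: [0.5468, 0.2087, 0.1027]
ee_rot: [-0.045, 3.14, -0.002]
force: [3.4, -0.2, 2.7]
width: 0.008
```

Request:
carry_out:
  plan:
    - [-1,0,0,0,0]
    - [-2,-0.1,0,0,0]
    - [-3,-0.1,0,0,0]
    - [-4,-0.1,0,0,0]
    - [-5,-0.2,0,0,0]
    - [-6,-0.2,0,0,0]
    - [-7,-0.2,0,0,0]
    - [-8,-0.2,0,0,0]
    - [-9,-0.3,0,0,0]
    - [-10,-0.3,0,0,0]
    - [-11,-0.3,0,0,0]
    - [-12,-0.4,0,0,0]
    - [-12.5,-0.4,0,0,0]
    - [-13,-0.4,0,0,0]

```text
clock: 4.95
position: [0.4163, 0.2048, 0.1027]
ee_rot: [-0.046, 3.14, -0.002]
force: [3.5, -0.7, -1.1]
width: 0.008
```

Request:
carry_out:
  plan:
    - [-0.2,0,0,0,0]
    - [-0.4,0,0,0,0]
    - [-0.6,0,0,0,0]
    - [-0.8,0,0,0,0]
    - [-0.8,0,0,0,0]

```text
clock: 5.45
position: [0.4148, 0.2051, 0.1037]
ee_rot: [-0.041, 3.128, 0.003]
force: [23.7, -3.6, -15.0]
width: 0.006
```

The stop is reached (23 N). I'll release, rise and clear the view.

Request:
carry_out:
  plan:
    - [0.7,0,0,0,0]
    - [1,0,1,0,0]
    - [1,0,4,0,0]
    - [1,0,8,0,0]
    - [1,0,12,0,0]
    - [0,-4,16,0,3]
    - [-2,-8,17,0,6]
    - [-3,-12,17,0,9]
    - [-5,-16,17,0,9]
    - [-6,-20,17,0,9]
    - [-8,-25,17,0,9]
    - [-9,-29,17,0,9]
    - [-10,-33,17,0,9]
    - [-12,-37,17,0,9]
    - [-13,-41,17,0,9]
    - [-14,-45,17,0,9]
    - [-15,-49,17,0,9]
    - [-16,-52,17,0,9]
    - [-16,-55,17,0,9]
    - [-16,-55,17,0,9]

```text
clock: 7.45
position: [0.2542, -0.3472, 0.2742]
ee_rot: [-0.037, 3.128, 0.001]
force: [-0.9, -0.1, -0.7]
width: 0.984
```

```bash
python3 - <<'E'
from h import *
im,d=snap('top','t1.png')
cv2.imwrite('pics/t1c.png',cv2.resize(im[140:260,170:310],(700,600),interpolation=cv2.INTER_CUBIC)[:,:,::-1])
print(arm.observe()['position'],arm.observe()['ee_rot'])
E
```

```text
[ 0.25417789 -0.34533258  0.27381246] [-0.0374207   3.1291875   0.00401535]
```

View pics/t1c.png

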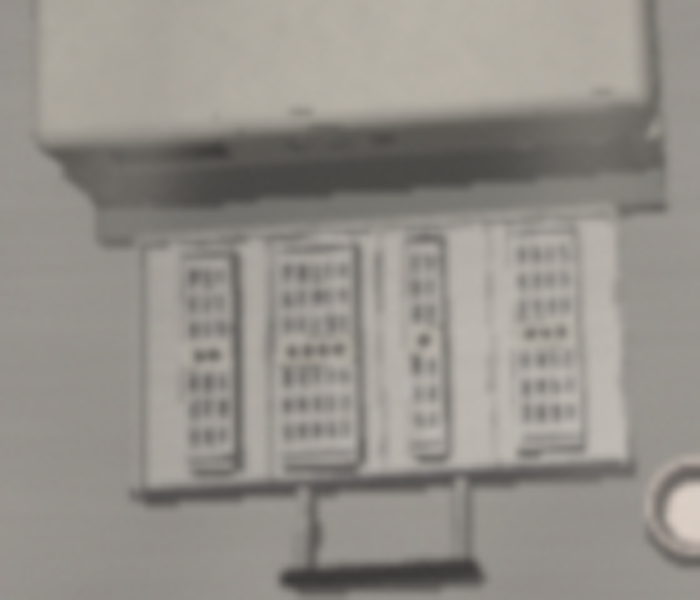

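Order in the tray, left to right: cassette 2 (209,355), 4 (315,351), 1 (425,340), 3 (546,332) in crop pixels (5x, offset 170,140). All lie nearly parallel to the tray.

```bash
python3 - <<'E'
from h import *
c={2:[(209,355),(209,258),(213,460)],4:[(315,351),(314,247),(319,460)],1:[(425,340),(424,240),(428,455)],3:[(546,332),(541,235),(550,447)]}
P=cloud('top',np.load('pics/t1.png.npy'))
for k,v in c.items():
    q=onz('top',np.array(v)/5.+[169.6,139.6],.054); w=q[1]-q[2]
    u=(np.array(v[0])/5+[170,140]).astype(int)
    print(k,q[0].round(4),q[1:].mean(0).round(4),np.linalg.norm(w).round(4),'yaw',np.arctan2(w[1],w[0]).round(3),P[u[1],u[0]].round(3))
print('handle',onz('top',np.array([(285,578),(482,573)])/5.+[169.6,139.6],.057))
E
```

```text
2 [0.5411 0.3154 0.054 ] [0.5391 0.3142 0.054 ] 0.1303 yaw 0.047 [0.54  0.317 0.053]
4 [0.5417 0.2476 0.054 ] [0.5408 0.2467 0.054 ] 0.1371 yaw 0.039 [0.541 0.246 0.055]
1 [0.5468 0.1776 0.054 ] [0.5427 0.177  0.054 ] 0.1381 yaw 0.023 [0.544 0.175 0.06 ]
3 [0.5497 0.1009 0.054 ] [0.5447 0.1013 0.054 ] 0.1361 yaw 0.035 [0.548 0.099 0.062]
handle [[0.39925239 0.26343972 0.057     ]
 [0.39946741 0.14119302 0.057     ]]
```

Request:
carry_out:
  plan:
    - [2,3,0,0,6]
    - [4,6,0,0,6]
    - [6,9,0,0,6]
    - [8,12,0,0,6]
    - [10,15,0,0,6]
    - [12,18,0,0,6]
    - [14,21,0,0,6]
    - [16,24,0,0,6]
    - [18,27.5,0,0,6]
    - [20,30.5,0,0,6]
    - [22,33.5,0,0,6]
    - [24,37,0,0,6]
    - [26,40,-1,0,6]
    - [28,43,-4,0,6]
    - [29.2,44.6,-7,0.01,6]
    - [29.2,44.6,-9,0.01,6]
    - [29.2,44.6,-9.5,0.01,6]
    - [29.2,44.6,-9.5,0.01,6]

```text
clock: 9.3
position: [0.5447, 0.1011, 0.1787]
ee_rot: [-0.054, 3.131, 0.004]
force: [-0.1, -0.6, 0.1]
width: 0.657
```

```bash
python3 - <<'E'
from h import *
im,d=snap('side','s2.png')
cv2.imwrite('pics/s2c.png',cv2.resize(im[160:320,180:400],(770,560),interpolation=cv2.INTER_CUBIC)[:,:,::-1])
o=arm.observe();print(o['position'],o['ee_rot'])
E
```

```text
[0.54551449 0.10079108 0.17964742] [-0.05270847  3.12935502  0.00482976]
```

View pics/s2c.png

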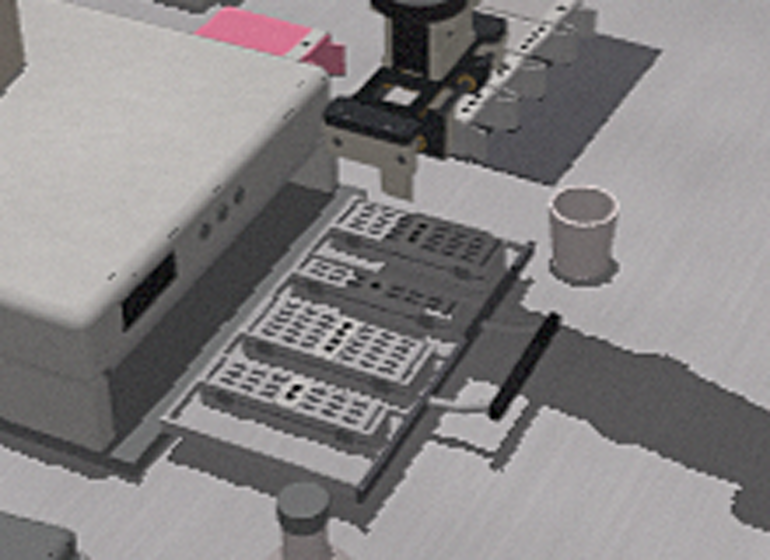

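Gripper hovers over cassette 3 (dots at crop (418,235)), and the opening is aligned. Descend and grip.

Request:
carry_out:
  squeeze: 35
  plan:
    - [0,0,-2,0,6]
    - [0,0,-4,0,6]
    - [0,0,-5.5,0,6]
    - [0,0,-6.5,0,6]
    - [0,0,-7.2,0,6]
    - [0,0,-7.2,0,6]
    - [0,0,-7.2,0,6]
    - [0,0,-7.2,0,3.8]
    - [0,0,-7.2,0,3.8]
    - [0,0,-7.2,0,3.8]
    - [0,0,-7.2,0,3.8]
    - [0,0,-7.2,0,3.8]
    - [0,0,-7.2,0,3.8]

```text
clock: 10.65
position: [0.5457, 0.1009, 0.108]
ee_rot: [-0.053, 3.129, 0.005]
force: [-0.6, -0.1, 5.8]
width: 0.452
```

Gripped (41.5 mm). Lift and carry to the front of bay 3.

Request:
carry_out:
  plan:
    - [0,0,2,0,3]
    - [0,0,4.5,0,3]
    - [0,0,7,0,3]
    - [-0.5,-1.5,8,0,3]
    - [-1.5,-4,8,-0.01,3]
    - [-2.5,-7,8,-0.02,3]
    - [-3.5,-10,8,-0.03,3]
    - [-4.5,-13,8,-0.04,3]
    - [-5.3,-16,8,-0.05,3]
    - [-6,-18.5,8,-0.05,3]
    - [-6,-20.5,8,-0.05,3]
    - [-6,-21.6,8,-0.05,3]
    - [-6,-21.6,6,-0.05,3]
    - [-6,-21.6,4,-0.05,3]
    - [-6,-21.6,4,-0.05,3]
    - [-6,-21.6,4,-0.05,3]

```text
clock: 12.25
position: [0.4853, -0.1151, 0.1478]
ee_rot: [0.026, 3.131, 0.005]
force: [0.7, 0.1, -2.2]
width: 0.449
```

```bash
python3 - <<'E'
from h import *
im,d=snap('side','s3.png'); snap('top','t3.png')
a=cv2.resize(im[120:280,250:420],(595,560),interpolation=cv2.INTER_CUBIC)[:,:,::-1]
cv2.imwrite('pics/s3c.png',a)
o=arm.observe();print(o['position'],o['ee_rot'],o['width'])
E
```

```text
[ 0.4860799  -0.1151705   0.14865657] [0.02516489 3.12833755 0.00458826] 0.45344407328819886
```

View pics/s3c.png

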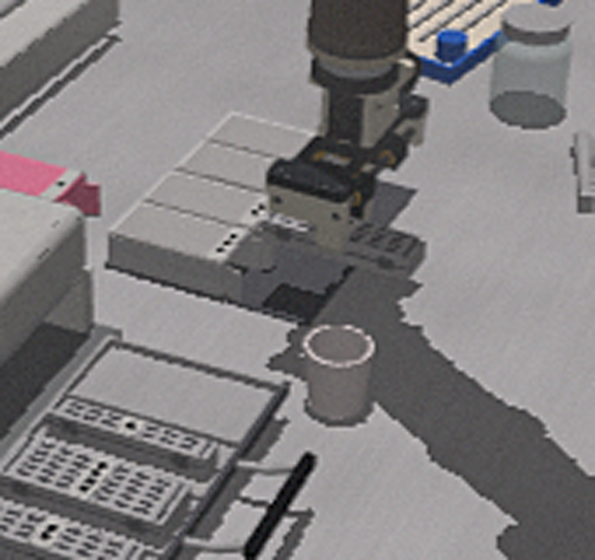

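Cassette 3 is held level in front of bay 3 and the rest are undisturbed. Lower and insert.

Request:
carry_out:
  plan:
    - [0,0,-2,0,3]
    - [0,0,-4,0,3]
    - [0,0,-5.5,0,3]
    - [0,0,-6.3,0,3]
    - [0,0,-6.3,0,3]
    - [0.8,0,-6.3,0,3]
    - [1.6,0,-6.3,0,3]
    - [2.4,0,-6.3,0,3]
    - [3.2,0,-6.3,0,3]
    - [4,-0.1,-6.3,0,3]
    - [4.8,-0.1,-6.3,0,3]
    - [5.6,-0.1,-6.3,0,3]
    - [6.2,-0.1,-6.3,0,3]
    - [6.6,-0.1,-6.3,0,3]
    - [6.6,-0.1,-6.3,0,3]

```text
clock: 13.85
position: [0.5526, -0.1161, 0.0856]
ee_rot: [0.025, 3.128, 0.004]
force: [0.1, -0.8, -2.7]
width: 0.452
```

Request:
carry_out:
  plan:
    - [0,0,0,0,5.6]
    - [0,0,0,0,5.6]
    - [0,0,0,0,5.6]
    - [0,0,2,0,5.6]
    - [0,0,4,0,5.6]
    - [-2.5,0,5,0,3]
    - [-5,0,5,0,0]
    - [-7.5,0.1,5,0,0]
    - [-10.2,0.1,4.5,0,0]
    - [-10.4,0.1,2,0,0]
    - [-10.4,0.1,0,0,0]
    - [-10.4,0.1,-0.7,0,0]
    - [-10.4,0.1,-0.7,0,0]

```text
clock: 15.15
position: [0.4482, -0.1152, 0.0781]
ee_rot: [0.025, 3.13, 0.005]
force: [-0.6, 0.0, 1.1]
width: 0.014
```

Request:
carry_out:
  plan:
    - [1,0,0,0,0]
    - [2,0,0,0,0]
    - [3,0,0,0,0]
    - [4,0,0,0,0]
    - [5,0,0,0,0]
    - [6,-0.1,0,0,0]
    - [7,-0.1,0,0,0]
    - [8,-0.1,0,0,0]
    - [9,-0.1,0,0,0]
    - [9.5,-0.1,0,0,0]
    - [10,-0.1,0,0,0]
    - [10,-0.1,0,0,0]

```text
clock: 16.35
position: [0.5491, -0.1162, 0.0781]
ee_rot: [0.025, 3.129, 0.004]
force: [-0.1, 0.9, 0.2]
width: 0.007
```

Request:
carry_out:
  plan:
    - [0.2,0,0,0,0]
    - [0.4,0,0,0,0]
    - [0.6,0,0,0,0]
    - [0.8,0,0,0,0]
    - [0.8,0,0,0,0]

```text
clock: 16.85
position: [0.5507, -0.1163, 0.0771]
ee_rot: [0.028, 3.14, 0.008]
force: [-22.3, 1.0, 15.3]
width: 0.005
```

```bash
cat >> h.py <<'E'
def tray():
    "cassettes in the tray from the top depth"
    im,d=snap('top'); P=cloud('top',d); z=cv2.medianBlur(P[...,2].astype(np.float32),3)
    m=((z>.046)&(z<.075)&(P[...,0]>.44)&(P[...,0]<.66)&(P[...,1]>.03)&(P[...,1]<.40)).astype(np.uint8)
    n,l,s,c=cv2.connectedComponentsWithStats(m,connectivity=4)
    for i in range(1,n):
        if s[i,4]>80:
            r=cv2.minAreaRect(P[l==i][:,:2].astype(np.float32)); print('obj',np.round(r[0],4),np.round(r[1],3),round(r[2],1),s[i,4],np.median(P[l==i],0).round(4))
    return im
E
python3 - <<'E'
from h import *
im=tray(); print(arm.observe()['force'],arm.observe()['position'])
E
```

```text
obj [0.5529 0.1792] [0.031 0.13 ] 88.6 320 [0.5504 0.1792 0.0545]
obj [0.5409 0.2459] [0.145 0.048] 1.7 690 [0.538  0.2458 0.0545]
obj [0.5392 0.3139] [0.145 0.034] 1.9 481 [0.5357 0.3141 0.0542]
[-21.17087483   0.46741877  14.85955891] [ 0.55066633 -0.11634269  0.07711148]
```

Home at the back wall (22 N at x=0.5507). Cassette 1 is next, at about (0.543, 0.177).

Request:
carry_out:
  plan:
    - [-1,0,0,0,0]
    - [-1.5,0,1,0,0]
    - [-1.5,0,5,0,1]
    - [-1.5,0,9,0,2]
    - [-1.5,3,11,0,3.6]
    - [-1.5,6,11,0.01,3.6]
    - [-1.5,9,11,0.02,3.6]
    - [-1.5,12,11,0.03,3.6]
    - [-1.5,15,11,0.04,3.6]
    - [-1.5,18,11,0.04,3.6]
    - [-1.2,21,11,0.04,3.6]
    - [-1,24,11,0.04,3.6]
    - [-0.8,26.5,11,0.04,3.6]
    - [-0.8,28.5,11,0.04,3.6]
    - [-0.8,29.4,11,0.04,3.6]
    - [-0.8,29.4,10,0.04,3.6]
    - [-0.8,29.4,10,0.04,3.6]

```text
clock: 18.6
position: [0.5421, 0.1765, 0.1761]
ee_rot: [0.034, -3.141, -0.006]
force: [-0.7, -0.1, 0.5]
width: 0.393
```

```bash
python3 - <<'E'
from h import *
im,d=snap('side','s4.png')
cv2.imwrite('pics/s4c.png',cv2.resize(im[130:310,160:400],(800,600),interpolation=cv2.INTER_CUBIC)[:,:,::-1])
o=arm.observe();print(o['position'],o['ee_rot'],o['width']*9.18)
E
```

```text
[0.5423353  0.17603203 0.17649868] [ 0.03242121 -3.14131055 -0.00611042] 3.5921544059186656
```

View pics/s4c.png

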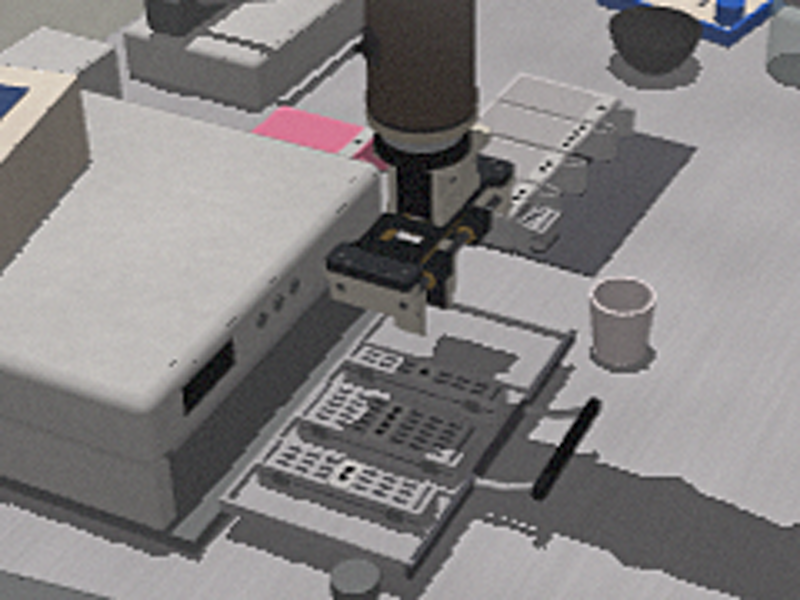

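Gripper above cassette 1 (dot at (424,371)); cassette 3 shows about 30 mm of lid at (540,218), as expected when home. Descend and grip.

Request:
carry_out:
  plan:
    - [0,0.1,-2,0,3.6]
    - [0,0.1,-4,0,3.6]
    - [0,0.1,-5.5,0,3.6]
    - [0,0.1,-6.5,0,3.6]
    - [0,0.1,-6.9,0,3.6]
    - [0,0.1,-6.9,0,3.6]
    - [0,0.1,-6.9,0,3.6]
    - [0,0.1,-6.9,0,1.5]
    - [0,0.1,-6.9,0,1.5]
    - [0,0.1,-6.9,0,1.5]
    - [0,0.1,-6.9,0,1.5]
    - [0,0.1,-6.9,0,1.5]

```text
clock: 19.85
position: [0.5426, 0.1772, 0.108]
ee_rot: [-0.033, 3.141, 0.007]
force: [-1.9, 0.3, 6.4]
width: 0.259
```

Gripped (23.8 mm). Carry to bay 1.

Request:
carry_out:
  plan:
    - [0,0,2,0,1.5]
    - [0,0,4.5,0,1.5]
    - [0,0,7,0,1.5]
    - [-0.5,-1.5,8,0,1.5]
    - [-1,-4,8,0,1.5]
    - [-1.5,-7,8,0,1.5]
    - [-2,-10.5,8,-0.01,1.5]
    - [-2.5,-14,8,-0.01,1.5]
    - [-3,-17.5,8,-0.02,1.5]
    - [-3.5,-21,8,-0.02,1.5]
    - [-4,-24.5,8,-0.03,1.5]
    - [-4.5,-28,8,-0.03,1.5]
    - [-5,-31.5,8,-0.03,1.5]
    - [-5.5,-35,8,-0.03,1.5]
    - [-6,-38.5,8,-0.03,1.5]
    - [-6,-42,8,-0.03,1.5]
    - [-6,-45.5,8,-0.03,1.5]
    - [-6,-48,7,-0.03,1.5]
    - [-6,-49.4,5,-0.03,1.5]
    - [-6,-49.4,4,-0.03,1.5]

```text
clock: 21.85
position: [0.4802, -0.3193, 0.1464]
ee_rot: [-0.021, -3.14, -0.006]
force: [0.1, -0.5, -0.7]
width: 0.258
```

```bash
python3 - <<'E'
from h import *
print(onz('top',np.array([(165,301),(324,299),(478,297),(639,296)])/7.505+[324.6,147.6],.043).round(4))
s=np.array([(531,225)])
im=tray(); im2,_=snap('side'); cv2.imwrite('pics/s5c.png',cv2.resize(im2[110:250,270:460],(800,590),interpolation=cv2.INTER_CUBIC)[:,:,::-1])
o=arm.observe();print(o['position'],o['ee_rot'],o['width']*9.18)
E
```

```text
[[ 0.6051 -0.1155  0.043 ]
 [ 0.6039 -0.1831  0.043 ]
 [ 0.6028 -0.2485  0.043 ]
 [ 0.6012 -0.3168  0.043 ]]
obj [0.5408 0.2456] [0.145 0.048] 1.3 690 [0.5382 0.2458 0.0547]
obj [0.5391 0.314 ] [0.145 0.033] 1.7 480 [0.5365 0.3136 0.0545]
[ 0.4807398  -0.31610666  0.14611235] [-0.01629723 -3.13850128 -0.01015229] 2.3542684590426513
```

View pics/s5c.png

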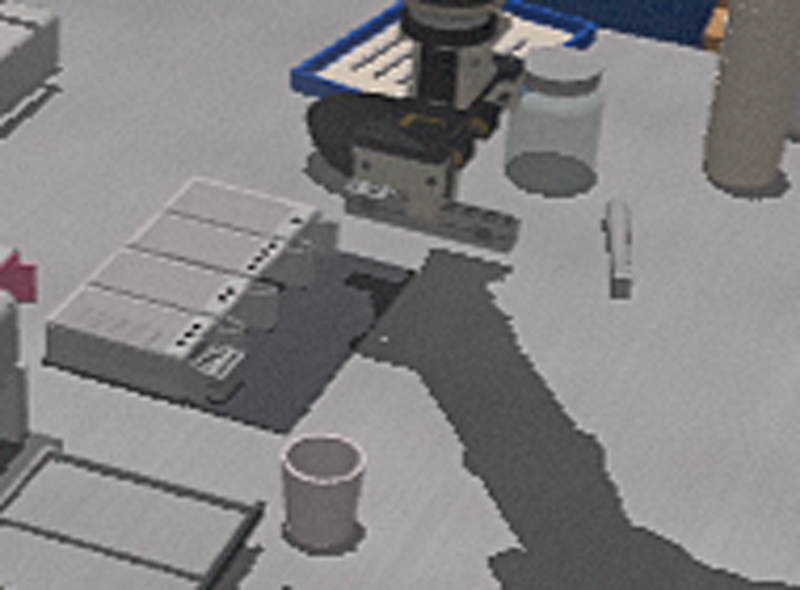

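Cassette 1 is held in front of bay 1 at crop (430,225) and cassette 3 looks home. Lower, insert and release.

Request:
carry_out:
  plan:
    - [0,0,-2,0,1.5]
    - [0,0,-4,0,1.5]
    - [0,0,-5.5,0,1.5]
    - [0,0,-6.1,0,1.5]
    - [0,0,-6.1,0,1.5]
    - [0.8,0,-6.1,0,1.5]
    - [1.6,0,-6.1,0,1.5]
    - [2.4,0,-6.1,0,1.5]
    - [3.2,0,-6.1,0,1.5]
    - [4,0,-6.1,0,1.5]
    - [4.8,-0.1,-6.1,0,1.5]
    - [5.6,-0.1,-6.1,0,1.5]
    - [6.4,-0.1,-6.1,0,1.5]
    - [6.9,-0.1,-6.1,0,1.5]
    - [6.9,-0.1,-6.1,0,1.5]
    - [6.9,-0.1,-6.1,0,1.5]

```text
clock: 23.55
position: [0.5495, -0.3171, 0.085]
ee_rot: [-0.016, -3.138, -0.01]
force: [-0.5, 0.7, -1.8]
width: 0.254
```

Request:
carry_out:
  plan:
    - [0,0,0,0,4]
    - [0,0,0,0,4]
    - [0,0,0,0,4]
    - [0,0,2,0,4]
    - [0,0,4,0,4]
    - [-2.5,0,5,0,3]
    - [-5,0,5,0,0]
    - [-7.5,0.1,5,0,0]
    - [-10.2,0.1,4.5,0,0]
    - [-10.4,0.1,2,0,0]
    - [-10.4,0.1,0,0,0]
    - [-10.4,0.1,-0.7,0,0]
    - [-10.4,0.1,-0.7,0,0]

```text
clock: 24.85
position: [0.4451, -0.316, 0.0775]
ee_rot: [-0.017, -3.137, -0.011]
force: [-0.2, 0.0, -0.1]
width: 0.003
```

Request:
carry_out:
  plan:
    - [1,0,0,0,0]
    - [2,0,0,0,0]
    - [3,0,0,0,0]
    - [4,0,0,0,0]
    - [5,0,0,0,0]
    - [6,-0.1,0,0,0]
    - [7,-0.1,0,0,0]
    - [8,-0.1,0,0,0]
    - [9,-0.1,0,0,0]
    - [9.5,-0.1,0,0,0]
    - [10,-0.1,0,0,0]
    - [10.3,-0.1,0,0,0]
    - [10.6,-0.1,0,0,0]
    - [10.6,-0.1,0,0,0]

```text
clock: 26.25
position: [0.5499, -0.317, 0.0773]
ee_rot: [-0.018, -3.134, -0.012]
force: [-4.9, 1.0, 2.7]
width: 0.003
```

```bash
python3 - <<'E'
from h import *
im=tray(); cv2.imwrite('pics/t6.png',im[:,:,::-1]); print(arm.observe()['force'],arm.observe()['position'],arm.observe()['ee_rot'])
E
```

```text
obj [0.5409 0.2454] [0.145 0.048] 0.9 687 [0.5383 0.2457 0.0544]
obj [0.5391 0.314 ] [0.146 0.033] 1.4 482 [0.5365 0.314  0.0544]
[-4.45617842  0.85527655  1.72431146] [ 0.54993316 -0.31702889  0.07726776] [-0.01772595 -3.1347457  -0.01236526]
```

Request:
carry_out:
  plan:
    - [0.2,0,0,0,0]
    - [0.4,0,0,0,0]
    - [0.4,0,0,0,0]

```text
clock: 26.6
position: [0.5504, -0.3172, 0.0771]
ee_rot: [-0.021, -3.129, -0.015]
force: [-13.9, 2.3, 11.3]
width: 0.001
```

Request:
carry_out:
  plan:
    - [-1.5,0,0,0,0]
    - [-1.8,0,1,0,0]
    - [-1.8,0,5,0,1]
    - [-1.8,0,9,0,2]
    - [-1.8,3,11,0,3.6]
    - [-1.8,7,11,0.01,4]
    - [-1.8,11,11,0.02,5]
    - [-1.8,15,11,0.03,5.9]
    - [-1.8,19,11,0.03,5.9]
    - [-1.8,23,11,0.03,5.9]
    - [-1.5,27,11,0.03,5.9]
    - [-1.5,31,11,0.03,5.9]
    - [-1.2,35,11,0.03,5.9]
    - [-1,39,11,0.03,5.9]
    - [-1,43,11,0.03,5.9]
    - [-1,47,11,0.03,5.9]
    - [-1,51,11,0.03,5.9]
    - [-1,54,11,0.03,5.9]
    - [-1,56.2,10,0.03,5.9]
    - [-1,56.2,10,0.03,5.9]

```text
clock: 28.6
position: [0.5395, 0.249, 0.176]
ee_rot: [0.034, -3.128, -0.017]
force: [-0.9, -0.2, 0.0]
width: 0.644
```

```bash
python3 - <<'E'
from h import *
im,d=snap('side','s7.png')
cv2.imwrite('pics/s7c.png',cv2.resize(im[110:310,170:410],(720,600),interpolation=cv2.INTER_CUBIC)[:,:,::-1])
o=arm.observe();print(o['position'],o['ee_rot'],o['width']*9.18,o['clock'])
E
```

```text
[0.53995041 0.246227   0.17632843] [ 0.03007508 -3.12795228 -0.01478267] 5.912616171214611 28.65
```

View pics/s7c.png

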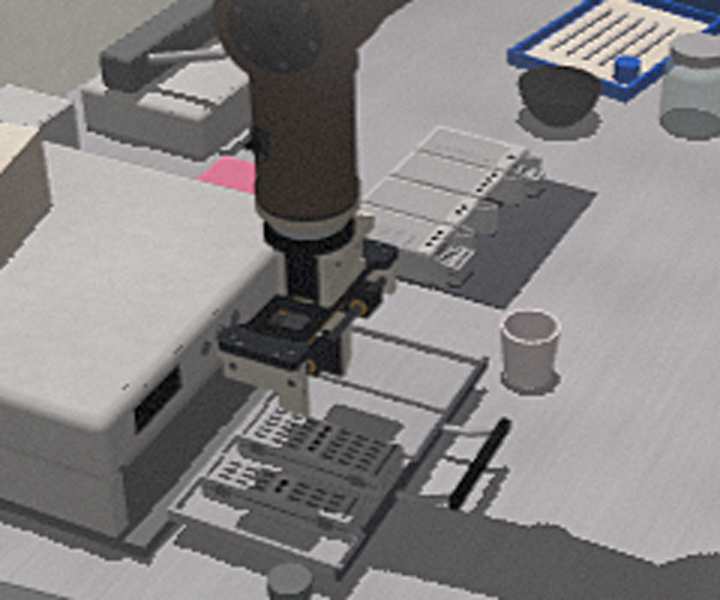

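Cassettes 1 and 3 sit home at (530,170) and (458,260). Gripper is over cassette 4, with cassette 2 clear at (285,485). Descend and grip.

Request:
carry_out:
  plan:
    - [0,-0.1,-2,0,5.8]
    - [0,-0.1,-4,0,5.8]
    - [0,-0.1,-5.5,0,5.8]
    - [0,-0.1,-6.5,0,5.8]
    - [0,-0.1,-6.9,0,5.8]
    - [0,-0.1,-6.9,0,5.8]
    - [0,-0.1,-6.9,0,5.8]
    - [0,-0.1,-6.9,0,4]
    - [0,-0.1,-6.9,0,4]
    - [0,-0.1,-6.9,0,4]
    - [0,-0.1,-6.9,0,4]
    - [0,-0.1,-6.9,0,4]

```text
clock: 29.85
position: [0.5403, 0.2455, 0.108]
ee_rot: [0.03, -3.129, -0.016]
force: [-1.0, -0.3, 5.6]
width: 0.55
```

Request:
carry_out:
  plan:
    - [0,0,2,0,4]
    - [0,0,4.5,0,4]
    - [0,0,7,0,4]
    - [-0.5,-1.5,8,0,4]
    - [-1,-4,8,0,4]
    - [-1.5,-7,8,0,4]
    - [-2,-10.5,8,-0.01,4]
    - [-2.5,-14,8,-0.01,4]
    - [-3,-17.5,8,-0.02,4]
    - [-3.5,-21,8,-0.02,4]
    - [-4,-24.5,8,-0.03,4]
    - [-4.5,-28,8,-0.03,4]
    - [-5,-31.5,8,-0.03,4]
    - [-5.5,-35,8,-0.03,4]
    - [-6,-38.5,8,-0.03,4]
    - [-6,-42,8,-0.03,4]
    - [-6,-45.5,8,-0.03,4]
    - [-6,-48,7,-0.03,4]
    - [-6,-49.4,5,-0.03,4]
    - [-6,-49.4,4,-0.03,4]

```text
clock: 31.85
position: [0.4779, -0.251, 0.1464]
ee_rot: [-0.023, -3.127, -0.015]
force: [0.1, 0.4, -3.1]
width: 0.554
```

```bash
python3 - <<'E'
from h import *
im=tray(); im2,_=snap('side'); cv2.imwrite('pics/s8c.png',cv2.resize(im2[110:250,270:460],(800,590),interpolation=cv2.INTER_CUBIC)[:,:,::-1])
o=arm.observe();print(o['position'],o['ee_rot'],o['width']*9.18)
E
```

```text
obj [0.5393 0.3141] [0.145 0.033] 2.1 482 [0.5365 0.3135 0.0543]
[ 0.47837217 -0.24789717  0.14625315] [-0.01839602 -3.12532407 -0.01880383] 5.048262364283018
```

View pics/s8c.png

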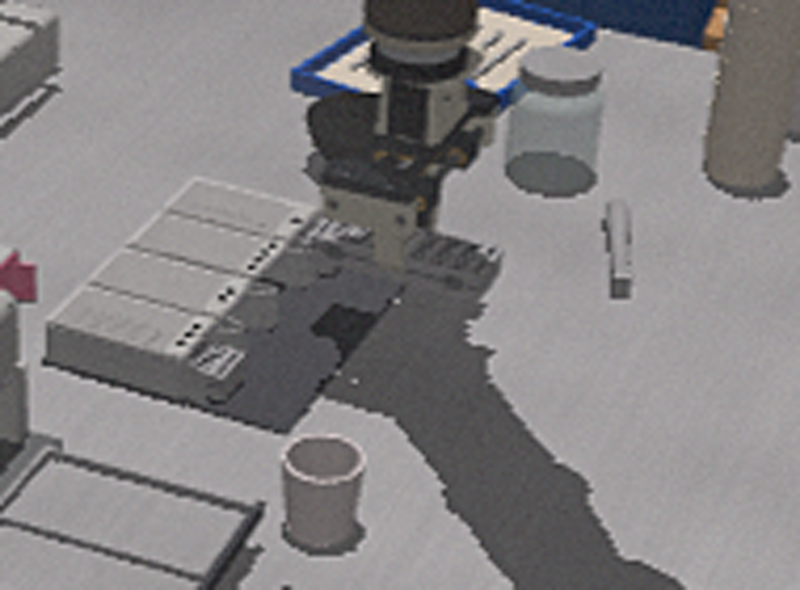

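Cassette 4 is in front of bay 4 (between the two home cassettes' ends), level. Insert.

Request:
carry_out:
  plan:
    - [0,-0.1,-2,0,4]
    - [0,-0.1,-4,0,4]
    - [0,-0.1,-5.5,0,4]
    - [0,-0.1,-6.1,0,4]
    - [0,-0.1,-6.1,0,4]
    - [0.8,-0.1,-6.1,0,4]
    - [1.6,-0.1,-6.1,0,4]
    - [2.4,-0.1,-6.1,0,4]
    - [3.2,-0.1,-6.1,0,4]
    - [4,-0.1,-6.1,0,4]
    - [4.8,-0.15,-6.1,0,4]
    - [5.6,-0.15,-6.1,0,4]
    - [6.4,-0.15,-6.1,0,4]
    - [6.9,-0.15,-6.1,0,4]
    - [6.9,-0.15,-6.1,0,4]
    - [6.9,-0.15,-6.1,0,4]

```text
clock: 33.55
position: [0.5471, -0.2494, 0.0851]
ee_rot: [-0.018, -3.125, -0.019]
force: [0.8, -0.8, -2.1]
width: 0.548
```

Request:
carry_out:
  plan:
    - [0,0,0,0,6.1]
    - [0,0,0,0,6.1]
    - [0,0,0,0,6.1]
    - [0,0,2,0,6.1]
    - [0,0,4,0,6]
    - [-2.5,0,5,0,3]
    - [-5,0,5,0,0]
    - [-7.5,0.1,5,0,0]
    - [-10.2,0.1,4.5,0,0]
    - [-10.4,0.1,2,0,0]
    - [-10.4,0.1,0,0,0]
    - [-10.4,0.1,-0.7,0,0]
    - [-10.4,0.1,-0.7,0,0]

```text
clock: 34.85
position: [0.4427, -0.2483, 0.0776]
ee_rot: [-0.019, -3.123, -0.02]
force: [-0.2, -0.1, -0.4]
width: 0.017
```

Request:
carry_out:
  plan:
    - [1,0,0,0,0]
    - [2,0,0,0,0]
    - [3,0,0,0,0]
    - [4,0,0,0,0]
    - [5,0,0,0,0]
    - [6,-0.1,0,0,0]
    - [7,-0.1,0,0,0]
    - [8,-0.1,0,0,0]
    - [9,-0.1,0,0,0]
    - [9.5,-0.1,0,0,0]
    - [10,-0.1,0,0,0]
    - [10.4,-0.1,0,0,0]
    - [10.8,-0.1,0,0,0]
    - [11,-0.1,0,0,0]
    - [11,-0.1,0,0,0]

```text
clock: 36.35
position: [0.5511, -0.2494, 0.0775]
ee_rot: [-0.02, -3.12, -0.021]
force: [-8.8, 0.6, 5.0]
width: 0.007
```

```bash
python3 - <<'E'
from h import *
im=tray(); print(arm.observe()['force'],arm.observe()['position'],arm.observe()['ee_rot'])
E
```

```text
obj [0.5396 0.3146] [0.146 0.034] 2.5 483 [0.5365 0.3137 0.0543]
[-8.21457541  0.92463533  5.7525032 ] [ 0.55105461 -0.24941251  0.07744586] [-0.02006463 -3.1203879  -0.02111055]
```

At the wall (9 N at x=0.551). Last cassette: 2 at (0.539, 0.314).

Request:
carry_out:
  plan:
    - [0.2,0,0,0,0]
    - [-1.5,0,0,0,0]
    - [-1.8,0,1,0,0]
    - [-1.8,0,5,0,1]
    - [-1.8,0,9,0,2]
    - [-1.8,3,11,0,3.6]
    - [-1.8,7,11,0.01,4]
    - [-1.8,11,11,0.02,5]
    - [-1.8,15,11,0.03,5]
    - [-1.8,19,11,0.04,5]
    - [-1.8,23,11,0.04,5]
    - [-1.5,27,11,0.04,5]
    - [-1.5,31,11,0.04,5]
    - [-1.2,35,11,0.04,5]
    - [-1.2,39,11,0.04,5]
    - [-1.2,43,11,0.04,5]
    - [-1.2,47,11,0.04,5]
    - [-1.2,51,11,0.04,5]
    - [-1.2,54.5,11,0.04,5]
    - [-1.2,56.3,10,0.04,5]

```text
clock: 38.4
position: [0.5393, 0.3185, 0.179]
ee_rot: [0.049, -3.123, -0.026]
force: [0.2, 0.5, 0.2]
width: 0.546
```

```bash
python3 - <<'E'
from h import *
im,d=snap('side','s9.png')
cv2.imwrite('pics/s9c.png',cv2.resize(im[110:310,170:410],(720,600),interpolation=cv2.INTER_CUBIC)[:,:,::-1])
o=arm.observe();print(o['position'],o['ee_rot'],o['width']*9.18,o['clock'])
E
```

```text
[0.53792853 0.31992853 0.17620506] [ 0.05176545 -3.11967617 -0.02431043] 5.017816895622047 38.45
```

View pics/s9c.png

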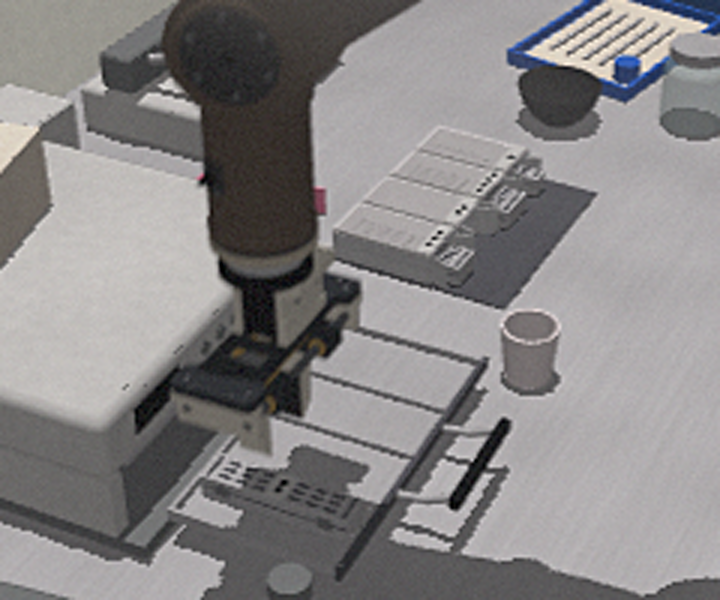

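Cassette 2 waits at (280,487); the three others look home. The tool is still settling, so I correct y first.

Request:
carry_out:
  plan:
    - [0.1,-0.6,-1,0,5]
    - [0.1,-0.6,-3,0,5]
    - [0.1,-0.6,-3,0,5]
    - [0.1,-0.6,-3,0,5]
    - [0.1,-0.6,-3,0,5]

```text
clock: 38.95
position: [0.5397, 0.313, 0.1469]
ee_rot: [0.049, -3.121, -0.025]
force: [-0.8, 0.2, 0.7]
width: 0.547
```

Request:
carry_out:
  plan:
    - [0,0.1,-1.5,0,5]
    - [0,0.1,-3,0,5]
    - [0,0.1,-3.9,0,5]
    - [0,0.1,-3.9,0,5]
    - [0,0.1,-3.9,0,5]
    - [0,0.1,-3.9,0,2.5]
    - [0,0.1,-3.9,0,2.5]
    - [0,0.1,-3.9,0,2.5]
    - [0,0.1,-3.9,0,2.5]
    - [0,0.1,-3.9,0,2.5]

```text
clock: 39.95
position: [0.5399, 0.3142, 0.1084]
ee_rot: [0.05, -3.121, -0.026]
force: [-0.5, 1.5, 4.5]
width: 0.354
```

Gripped (32.5 mm). Carry to bay 2.

Request:
carry_out:
  plan:
    - [0,0,2,0,2.5]
    - [0,0,4.5,0,2.5]
    - [0,0,7,0,2.5]
    - [-0.5,-2,8,0,2.5]
    - [-1,-5,8,0,2.5]
    - [-1.5,-8.5,8,0,2.5]
    - [-2,-12,8,-0.01,2.5]
    - [-2.5,-16,8,-0.01,2.5]
    - [-3,-20,8,-0.02,2.5]
    - [-3.5,-24,8,-0.02,2.5]
    - [-4,-28,8,-0.03,2.5]
    - [-4.5,-32,8,-0.04,2.5]
    - [-5,-36,8,-0.04,2.5]
    - [-5.5,-40,8,-0.04,2.5]
    - [-6,-44,8,-0.04,2.5]
    - [-6,-47.5,8,-0.04,2.5]
    - [-6,-49.7,7,-0.04,2.5]
    - [-6,-49.7,5,-0.04,2.5]
    - [-6,-49.7,4,-0.04,2.5]
    - [-6,-49.7,4,-0.04,2.5]

```text
clock: 41.95
position: [0.4789, -0.182, 0.1471]
ee_rot: [-0.012, -3.119, -0.028]
force: [0.3, -0.1, -0.6]
width: 0.354
```

```bash
python3 - <<'E'
from h import *
im2,_=snap('side'); cv2.imwrite('pics/s10c.png',cv2.resize(im2[110:250,270:460],(800,590),interpolation=cv2.INTER_CUBIC)[:,:,::-1])
o=arm.observe();print(o['position'],o['ee_rot'],o['width']*9.18)
E
```

```text
[ 0.47945659 -0.18201201  0.1479554 ] [-0.01165458 -3.12012953 -0.027299  ] 3.3252507868911985
```

View pics/s10c.png

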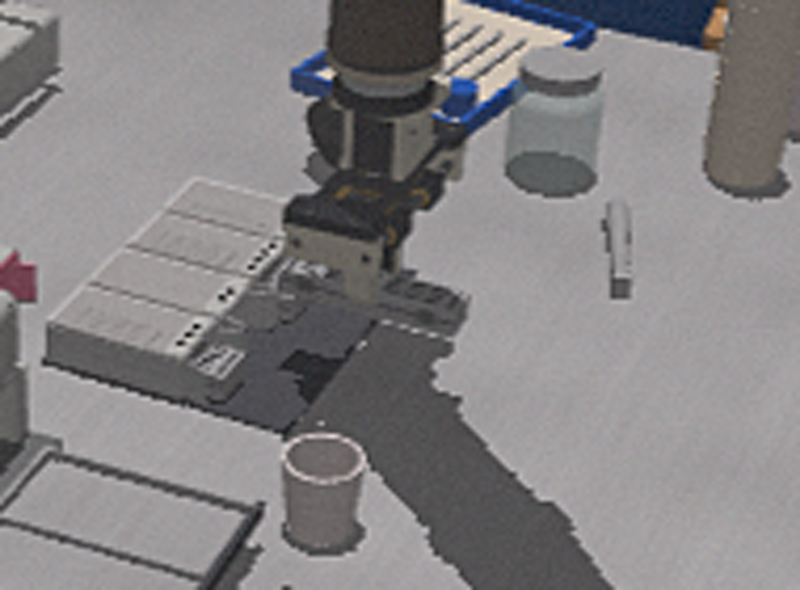

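Cassette 2 is held level in front of bay 2. Next I lower it, insert it, release, and push it home.

Request:
carry_out:
  plan:
    - [0,0,-2,0,2.5]
    - [0,0,-4,0,2.5]
    - [0,0,-5.5,0,2.5]
    - [0,0,-6.2,0,2.5]
    - [0,0,-6.2,0,2.5]
    - [0.8,0,-6.2,0,2.5]
    - [1.6,0,-6.2,0,2.5]
    - [2.4,0,-6.2,0,2.5]
    - [3.2,0,-6.2,0,2.5]
    - [4,-0.1,-6.2,0,2.5]
    - [4.8,-0.1,-6.2,0,2.5]
    - [5.6,-0.1,-6.2,0,2.5]
    - [6.2,-0.1,-6.2,0,2.5]
    - [6.6,-0.1,-6.2,0,2.5]
    - [6.6,-0.1,-6.2,0,2.5]
    - [6.6,-0.1,-6.2,0,2.5]

```text
clock: 43.6
position: [0.5452, -0.1831, 0.0859]
ee_rot: [-0.012, -3.12, -0.027]
force: [-0.8, -0.4, -2.1]
width: 0.355
```

Request:
carry_out:
  plan:
    - [0,0,0,0,4.1]
    - [0,0,0,0,4.1]
    - [0,0,0,0,4.1]
    - [0,0,2,0,4.1]
    - [0,0,4,0,4.1]
    - [-2.5,0,5,0,3]
    - [-5,0,5,0,0]
    - [-7.5,0.1,5,0,0]
    - [-10.2,0.1,4.5,0,0]
    - [-10.4,0.1,2,0,0]
    - [-10.4,0.1,0,0,0]
    - [-10.4,0.1,-0.7,0,0]
    - [-10.4,0.1,-0.7,0,0]

```text
clock: 44.9
position: [0.4408, -0.1821, 0.0784]
ee_rot: [-0.012, -3.118, -0.028]
force: [0.2, 0.6, -0.0]
width: 0.007
```

Request:
carry_out:
  plan:
    - [1,0,0,0,0]
    - [2,0,0,0,0]
    - [3,0,0,0,0]
    - [4,0,0,0,0]
    - [5,0,0,0,0]
    - [6,-0.1,0,0,0]
    - [7,-0.1,0,0,0]
    - [8,-0.1,0,0,0]
    - [9,-0.1,0,0,0]
    - [9.5,-0.1,0,0,0]
    - [10,-0.1,0,0,0]
    - [10.4,-0.1,0,0,0]
    - [10.8,-0.1,0,0,0]
    - [11.1,-0.1,0,0,0]
    - [11.1,-0.1,0,0,0]

```text
clock: 46.4
position: [0.5516, -0.1831, 0.0782]
ee_rot: [-0.013, -3.117, -0.028]
force: [-2.1, -0.1, 0.2]
width: 0.001
```

Request:
carry_out:
  plan:
    - [0.2,0,0,0,0]
    - [0.4,0,0,0,0]
    - [0.6,0,0,0,0]
    - [0.6,0,0,0,0]

```text
clock: 46.8
position: [0.5523, -0.1833, 0.0779]
ee_rot: [-0.016, -3.108, -0.032]
force: [-20.4, 1.0, 16.5]
width: 0.003
```

Request:
carry_out:
  plan:
    - [-1.5,0,0,0,0]
    - [-1.8,0,1,0,0]
    - [-1.8,0,5,0,0]
    - [-2,0,9,0,0]
    - [-4,3,11,0,0]
    - [-6,6,11,0.01,0]
    - [-8,9.5,11,0.02,0]
    - [-10,13,11,0.03,0]
    - [-12,17,11,0.04,0]
    - [-14,21,11,0.04,0]
    - [-16,25,11,0.04,0]
    - [-17.5,29,11,0.04,0]
    - [-19,33,11,0.04,0]
    - [-19,36.5,11,0.04,0]
    - [-19,38.7,11,0.04,0]
    - [-19,38.7,11,0.04,0]
    - [-19,38.7,11,0.04,0]

```text
clock: 48.5
position: [0.3629, 0.2042, 0.1884]
ee_rot: [0.048, -3.108, -0.032]
force: [-0.5, -0.3, 0.4]
width: 0.002
```

```bash
python3 - <<'E'
from h import *
im,d=snap('top','t11.png'); im2,_=snap('side','s11.png')
a=cv2.resize(im[145:225,325:430],(525,400),interpolation=cv2.INTER_CUBIC)
cv2.imwrite('pics/t11c.png',np.hstack([a,cv2.resize(im2[130:230,280:345],(260,400),interpolation=cv2.INTER_CUBIC)])[:,:,::-1])
o=arm.observe();print(o['position'],o['ee_rot'],o['width']*9.18,o['clock'])
P=cloud('top',d); z=P[...,2]; m=(P[...,0]>.30)&(P[...,0]<.48)&(P[...,1]>.1)&(P[...,1]<.3)&(z>.04)&(z<.066)
print('bar',P[m].mean(0),m.sum())
E
```

```text
[0.36267184 0.20303171 0.18817149] [ 0.04458893 -3.10771942 -0.03150451] 0.042765206120732036 48.6
bar [0.45349222 0.16818817 0.04176027] 39
```

View pics/t11c.png

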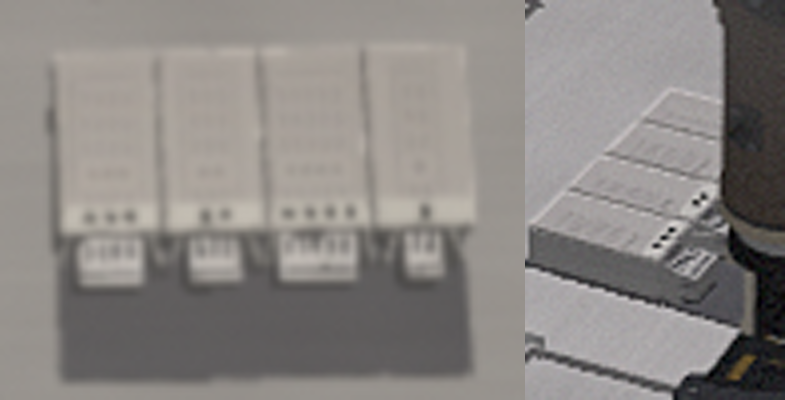

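All four cassettes stand equally proud, with ends at rows 280–288 in the crop. Now I descend in front of the bar and push the tray in.

Request:
carry_out:
  plan:
    - [0,0.1,-2,0,0]
    - [0,0.1,-4,0,0]
    - [0,0.1,-6,0,0]
    - [0,0.1,-8,0,0]
    - [0,0.1,-8.6,0,0]
    - [0,0.1,-8.6,0,0]
    - [1,0.1,-8.6,0,0]
    - [2,0.1,-8.6,0,0]
    - [3,0.1,-8.6,0,0]
    - [4,0.1,-8.6,0,0]
    - [5,0.2,-8.6,0,0]
    - [6,0.2,-8.6,0,0]
    - [7,0.2,-8.6,0,0]
    - [8,0.3,-8.6,0,0]
    - [9,0.3,-8.6,0,0]
    - [10,0.3,-8.6,0,0]

```text
clock: 50.2
position: [0.4635, 0.2063, 0.1021]
ee_rot: [0.045, -3.108, -0.032]
force: [-2.9, 3.2, -0.1]
width: 0.004
```

Request:
carry_out:
  plan:
    - [1,0,0,0,0]
    - [2,0,0,0,0]
    - [3,0,0,0,0]
    - [4,0.1,0,0,0]
    - [5,0.1,0,0,0]
    - [6,0.2,0,0,0]
    - [7,0.2,0,0,0]
    - [8,0.2,0,0,0]
    - [8.5,0.2,0,0,0]
    - [9,0.3,0,0,0]
    - [9,0.3,0,0,0]

```text
clock: 51.3
position: [0.5545, 0.2091, 0.1022]
ee_rot: [0.044, -3.109, -0.032]
force: [0.3, -0.7, 0.3]
width: 0.004
```

Request:
carry_out:
  plan:
    - [0.2,0,0,0,0]
    - [0.4,0,0,0,0]
    - [0.6,0,0,0,0]
    - [0.8,0,0,0,0]
    - [0.8,0,0,0,0]

```text
clock: 51.8
position: [0.5561, 0.2092, 0.1017]
ee_rot: [0.046, -3.096, -0.031]
force: [-25.2, -1.9, 20.1]
width: 0.006
```

Request:
carry_out:
  plan:
    - [-1,0,0,0,0]
    - [-2.5,0,0,0,0]
    - [-3,0,4,0,0]
    - [-4,0,8,0,0]
    - [-5,-1,12,0,0]
    - [-7,-4,16,0,0]
    - [-9,-8,17,0,0]
    - [-11,-12,17,0,0]
    - [-13,-16,17,0,0]
    - [-15,-20,17,0,0]
    - [-17,-24,17,0,0]
    - [-19,-28,17,0,0]
    - [-21,-32,17,0,0]
    - [-23,-36,17,0,0]
    - [-25,-40,17,0,0]
    - [-27,-44,17,0,0]
    - [-29,-48,17,0,0]
    - [-30,-52,17,0,0]
    - [-30,-55,17,0,0]
    - [-30,-55,17,0,0]

```text
clock: 53.8
position: [0.2554, -0.3449, 0.2723]
ee_rot: [0.038, -3.096, -0.025]
force: [-0.4, 0.3, 0.4]
width: 0.006
```

```bash
python3 - <<'E'
from h import *
im,d=snap('top','t12.png')
cv2.imwrite('pics/t12c.png',cv2.resize(im[130:290,100:520],(800,305),interpolation=cv2.INTER_CUBIC)[:,:,::-1])
a=cv2.imread('pics/t0.png').astype(int)[:,:,::-1]; D=np.abs(a-im).max(2)
for n,(u,v,w) in dict(handle=(245,200,25),cup=(309,241,14),bottle=(135,253,14),jar=(502,228,16),hand=(457,263,22),spat=(170,274,28),bowl=(467,181,20)).items(): print(n,(D[v-w:v+w,u-w:u+w]>40).mean().round(3))
o=arm.observe();print(o['position'],o['force'],o['clock'])
E
```

```text
handle 0.024
cup 0.0
bottle 0.0
jar 0.0
hand 0.02
spat 0.0
bowl 0.0
[ 0.25540423 -0.34272112  0.27186519] [-0.14689593  0.48946132  0.27930745] 53.85
```

View pics/t12c.png

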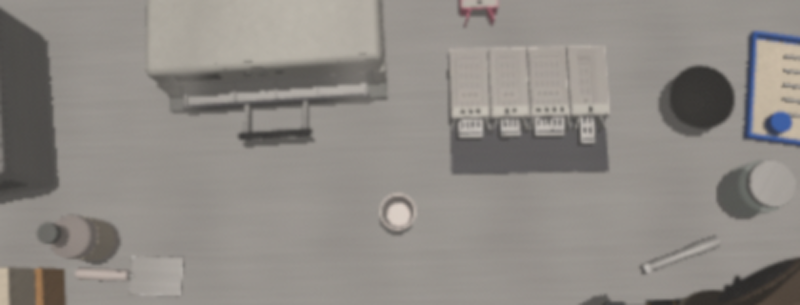

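Tray is in and the bystanders have not moved. Cassette 1's end sits lower (row ~143) than the other three (~135), so it was probably knocked outward after my last check. Measuring numerically.

```bash
cat > ends.py <<'E'
from h import *
def ends(im):
    g=cv2.cvtColor(np.ascontiguousarray(im),cv2.COLOR_RGB2GRAY)
    for k,y in {3:-.1163,2:-.1831,4:-.2494,1:-.317}.items():
        out=[]
        for dy in (-.009,-.005,0,.005,.009):
            xs=np.arange(.50,.59,.001); uv=proj('top',np.c_[xs,np.full_like(xs,y+dy),np.full_like(xs,.027)]).astype(np.float32)
            p=cv2.remap(g,uv[:,0],uv[:,1],cv2.INTER_LINEAR).ravel().astype(int); i=np.argmax(p>115); out.append(round(float(xs[i]),3))
        print(k,out)
E
python3 - <<'E'
from ends import *
for f in('t11','t12'): print(f); ends(cv2.imread(f'pics/{f}.png')[:,:,::-1])
E
```

```text
t11
3 [0.5, 0.5, 0.5, 0.5, 0.5]
2 [0.5, 0.5, 0.5, 0.5, 0.564]
4 [0.562, 0.5, 0.5, 0.562, 0.562]
1 [0.563, 0.563, 0.563, 0.563, 0.564]
t12
3 [0.5, 0.5, 0.5, 0.5, 0.5]
2 [0.563, 0.5, 0.5, 0.5, 0.564]
4 [0.562, 0.5, 0.5, 0.562, 0.562]
1 [0.569, 0.548, 0.547, 0.547, 0.547]
```

Cassette 1 was knocked about 16 mm out. Push it home again.

Request:
carry_out:
  plan:
    - [3,0.3,0,-0.01,0]
    - [6,0.6,0,-0.02,0]
    - [9,1,0,-0.03,0]
    - [12,1.3,-1,-0.03,0]
    - [15,1.6,-3,-0.03,0]
    - [18,2,-5,-0.03,0]
    - [21,2.3,-8,-0.03,0]
    - [23,2.6,-11,-0.03,0]
    - [24.5,2.7,-14,-0.03,0]
    - [25.5,2.7,-16,-0.03,0]
    - [25.5,2.7,-18,-0.03,0]
    - [25.5,2.7,-19.3,-0.03,0]
    - [25.5,2.7,-19.3,-0.03,0]
    - [25.5,2.7,-19.3,-0.03,0]

```text
clock: 55.25
position: [0.5105, -0.3154, 0.0796]
ee_rot: [-0.007, -3.096, -0.029]
force: [0.7, -0.2, 0.7]
width: 0.005
```

Request:
carry_out:
  plan:
    - [0.8,0,0,0,0]
    - [1.6,0,0,0,0]
    - [2.4,0,0,0,0]
    - [3,0,0,0,0]
    - [3.5,0,0,0,0]
    - [4,0,0,0,0]
    - [4.2,0,0,0,0]
    - [4.4,0,0,0,0]
    - [4.4,0,0,0,0]

```text
clock: 56.15
position: [0.5523, -0.3155, 0.0795]
ee_rot: [-0.009, -3.092, -0.031]
force: [-8.1, 0.7, 6.3]
width: 0.007
```

Request:
carry_out:
  plan:
    - [0.3,0,0,0,0]
    - [0.3,0,0,0,0]
    - [-1.5,0,0,0,0]
    - [-3,0,1,0,0]
    - [-4,0,5,0,0]
    - [-6,-0.5,9,0,0]
    - [-9,-1,13,0,0]
    - [-12,-1.5,17,0,0]
    - [-15,-2,19,0,0]
    - [-18,-2.5,19,0,0]
    - [-21,-3,19,0,0]
    - [-24,-3,19,0,0]
    - [-27,-3,19,0,0]
    - [-29.5,-3,19,0,0]
    - [-29.5,-3,19,0,0]
    - [-29.5,-3,19,0,0]

```text
clock: 57.75
position: [0.2575, -0.3455, 0.2697]
ee_rot: [-0.01, -3.094, -0.031]
force: [0.7, 0.1, -0.6]
width: 0.008
```

```bash
python3 - <<'E'
from ends import *
im,d=snap('top','t13.png'); ends(im)
a=cv2.imread('pics/t12.png').astype(int)[:,:,::-1]; b=cv2.imread('pics/t11.png').astype(int)[:,:,::-1]
for n,x in(('vs t12',a),('vs t11',b)):
    D=np.abs(x-im).max(2)
    print(n,{k:(D[v-w:v+w,u-w:u+w]>40).mean().round(3) for k,(u,v,w) in dict(handle=(245,200,25),rackL=(357,190,18),rackR=(400,190,18),cup=(309,241,14),jar=(502,228,16),hand=(457,263,22),bowl=(467,181,20)).items()})
o=arm.observe();print(o['position'],o['force'],o['clock'])
h=im[195:207,224:266].mean(2); print('bar row',np.argmin(h.mean(1))+195)
a0=cv2.imread('pics/t0.png')[195:207,224:266].mean(2); print(np.argmin(a0.mean(1))+195)
E
```

```text
3 [0.5, 0.5, 0.5, 0.5, 0.5]
2 [0.5, 0.5, 0.5, 0.5, 0.564]
4 [0.562, 0.5, 0.562, 0.562, 0.562]
1 [0.574, 0.563, 0.563, 0.563, 0.563]
vs t12 {'handle': np.float64(0.0), 'rackL': np.float64(0.0), 'rackR': np.float64(0.026), 'cup': np.float64(0.0), 'jar': np.float64(0.0), 'hand': np.float64(0.006), 'bowl': np.float64(0.0)}
vs t11 {'handle': np.float64(0.33), 'rackL': np.float64(0.0), 'rackR': np.float64(0.012), 'cup': np.float64(0.0), 'jar': np.float64(0.0), 'hand': np.float64(0.03), 'bowl': np.float64(0.0)}
[ 0.25811789 -0.34555876  0.26967798] [0.78649162 0.14400476 1.07772745] 57.8
bar row 200
200
```

Cassette 1's end is back at x=0.563, its earlier home value. The tray bar is in its starting image row, and nothing else has changed. Handing in.

```bash
python3 -c "
from cell import arm
print(arm.sign_off(), arm.observe()['clock'])"
```

```text
the job is handed in; nothing more can be done
the job is handed in; nothing more can be done
```

The job is done and handed in at about 58 s of robot time. I drew the tray out to its stop with the fingers hooked behind the bar. I then put cassettes 3, 1, 4 and 2 into their bays, pushed each against the back wall, and pushed the empty tray back in to its stop.

**Cassettes:** Each one stopped firmly at the back wall (9–22 N) at nearly the same tool position, x of 0.550–0.552. The check after the tray was in showed cassette 1 knocked about 16 mm out. I pushed it home again, and its end is back at x = 0.563, the same as before.

**Tray:** It met its inner stop at 25 N, and the handle is in the same image row as at the start.

**Bystanders:** The top-view images show no movement of the cup, bottle, spatula, jar, handpiece or bowl; the bottle and spatula were last compared before that final push.

**Weak point in the checks:** My automatic measurement of the cassette ends worked fully only for cassette 1, partly for 4, and was largely unreadable for 2 and 3. For those two I relied on the wall contact, the last views and unchanged image differences. No image views were left, so the final state was checked by numbers only.

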